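# Load a slide carrier under the spring clip of a reader stage

## Robot

A 6-joint arm with a two-finger parallel gripper is mounted at the origin on the work surface. World frame = base frame: x ahead of the robot, y to its left, z up, the work surface at z = 0. Lengths are in m, angles in degrees, forces in N, time in s.
With the tool pointing down it reaches from about 0.25 to 0.8 m from the base axis. Payload 3.9 kg.
Tool frame: the origin (TCP) lies at the centre of the arm's flange, where the gripper is bolted on; the fingertips stand 173 mm ahead of it and the grasp point (between the pads) lies 155 mm ahead of it; z points along the fingers, y is the direction in which the jaws open and shut (so a half turn about z gives the same grasp; the last joint's range is limited). The gripper opens to 85 mm and grips with 20 to 120 N. Pads are 22 mm wide; open, the fingers measure 114 mm over their backs; the gripper's body (76 mm by 85 mm) begins 54 mm behind the grasp point. The pads swing forward as they close: fully open they stand 13 mm farther back than shut.
Start: joints at [65.947, 14.897, -7.913, 67.191, 0, 90], TCP at [0.214, 0.479, 0.405] pointing down, gripper open.
Joint ranges: [-159.42, 159.42], [-47.68, 98.78], [-73.54, 78.23], [-108.79, 121.32], [-90, 84.71], [-180, 180]. Speed limits (degrees/s): [147.25, 147.25, 180, 180, 180, 180].

## Interface

Orientations are given as [roll, pitch, yaw] about the fixed x, y, z axes, in that order (R = Rz(yaw) Ry(pitch) Rx(roll)).
In Python, from workcell import * gives the robot as it stands. The module is installed in compiled form; this text tells all that it offers.
- The arm moves only by the tool step_arm, never from a script. Its argument "steps" is a list of rows, each a list of 2 entries, a list of its own where there are three numbers: the shift along the tool's x, y, z in mm, then the turn about the tool's z in rad. In form: [[[dx, dy, dz], spin], ...]. A call has 1 to 20 rows; each row shifts and turns the pose as measured when the row begins, along the tool's axes as they then stand; what a row does not reach is not made up. A row lasts 1/12 s, in which the tool goes at most 41.7 mm and 7.16 degrees, less where a joint would pass 70% of its speed; a pose out of reach is approached as far as the arm can. A call with a gripper value outside its range is refused whole. "jaw" is the opening, from -1 (shut) to 1 (fully open), so that 0 is half open, set as the call begins (left out, the last holds). The fingers move at their own pace and stop on an object; the grip force is fixed at half the most. Time passes only in rows, so rows that do not move let the fingers close. It gives the time, the measured TCP pose, the force and the opening at its end, in the units of the state.
- state(): the state, without advancing time (a new reading comes with each control period).
- capture(name): name is "side" or "top" or "wrist"; returns a dict with "color" (420x560x3 uint8, red, green, blue), "depth" (420x560 float32, m along the optical axis (not along the pixel's ray), 0 where there is no reading), "fx", "fy", "cx", "cy" (pixels), "position" and "rotation" of the camera in the world. Camera axes: x right, y down, z forward; pixel columns grow to the right and rows downward; lengths in m; the calibration is good to about 2 mm. A picture is of the moment at which its call begins.
- hand_in(): hands the job in, once; it reports no verdict.
Trained networks look in the newest picture that a camera, given by its name, has taken for a name from the list of things; names that differ only in an ending like _2 or _b are one class to them, and where a whole thing is asked for, a point or a joint stands for the part that bears it (a point fixed in the world has none). Each returns a list of dicts, best first, with "p" (0 to 1); they miss things now and then, are a little off and sometimes report something else, mostly with a low value. They report only what shows in the picture. A call takes as long as a camera call. They do not tell look-alikes from the thing itself.
- look_for(camera, target): "extent" ([left, top, right, bottom] in pixels, round what is visible of it).
- place_of(camera, target): "xy" ([column, row] in pixels: a listed point, or the origin of a listed thing).
The state is a dict: "clock": time; "qpos": joint angles; "qd": joint speeds; "joint_efforts": joint torques, N m; "ee_pos": TCP position; "orientation": TCP orientation; "contact_force": force on the tool from outside, world axes, zero at the start; "torque": the same for the moment, N m; "opening": finger opening in m.
Only numpy, scipy, OpenCV 4.12 (cv2) and the standard library are available. Lean on these libraries where they do the work, as an engineer would, in place of code of your own. Each camera call takes 0.05 s, during which the arm holds its last target.

## Task

Load the slide carrier into the reader stage using fingertips only: with one fingertip press the long pad of the spring clip down and keep it down, so that the clip's jaw stays clear of the carrier, while the other fingertip pushes the carrier by its upright tab along the channel, under the jaw, fully home against the end stop. Then let go of the clip so that its jaw comes down on the carrier and holds it, and move away. Do not ram or drag the carrier against the jaw, do not pick up or lift the carrier, and leave the other things on the bench where they are.

Things in the scene. Friction and masses are not known exactly. Their poses are not given: they have to be found in the camera images.
- stage: Fixed loading stage: dark grey plate 210 (x) by 145 mm (y from -50 to +95). Origin at table level under the middle of the channel; x points along the channel to the end stop, y to the clip's press pad. Channel floor 20 mm above the origin, y = -26.5 to +26.5, rails 5 mm high. On the +y side the clip's hinge line runs along x at y = 44, z = 36 mm, its lugs up to z = 43 mm.
- end_stop (a point): Middle of the end stop's face, where the channel floor meets it: stage (90, 0, 20) mm. The stop is 12 mm high. The carrier is fully home when its front face (43 mm ahead of its origin) touches it: origin then at stage (47, 0, 20) mm.
- carrier: Slide carrier: loose beige plastic plate 86 (x) by 50 (y) by 7 mm thick, a glass slide in its top, about 80 g, lying in the channel. Origin at the centre of its underside, x towards the end stop. Starts 43 to 65 mm short of home, in front of the jaw.
- tab_face (a point): Point on the rear face of the carrier's upright tab, half-way up: carrier (-43, 0, 20) mm. The tab is 44 mm wide (y), 8 mm thick (x = -43 to -35) and its top is 34 mm above the carrier's underside. Push here towards the end stop.
- clip (a joint): Angle of the spring clip, rad: 0 at rest (jaw down), grows as its pad is pressed, hard stop at 0.36. About 2.8 N on the middle of the pad starts it, about 6 N reaches the hard stop. The jaw is clear of the carrier from about 0.17 up (0.25 to 0.33 is comfortable); resting on the carrier it reads about 0.13.
- clip_jaw (a point): Middle of the underside of the clip's jaw lip, at rest at stage (67.5, 12.5, 23) mm. The clip is a steel see-saw: its +y side is the press pad; its -y side, at stage x = 55 to 80 mm, is the jaw, whose lip comes down over the carrier's edge at stage y = 10 to 15 mm. At rest the lip is 3 mm above the channel floor and blocks the 7 mm carrier; pad down lifts it.
- press_pad (a point): Middle of the top of the clip's press pad, at rest at stage (-35, 70.5, 41.5) mm: a steel strip at stage x = -95 to 25, y = 53 to 88 mm, sloping up 0.15 rad to +y at rest. It sinks 26 mm per rad (34 mm above the table at 0.28 rad: 14 mm above the channel floor, 20 mm below the tab's top). Works anywhere along its length; a fingertip can slide along it.
- vial_a: A bystander: upright reagent vial, 28 mm across, 58 mm tall, pale with a black cap, beside the stage. Origin at the centre of its underside.
- vial_b: A bystander: upright reagent vial, 28 mm across, 58 mm tall, pale with a black cap, beside the stage. Origin at the centre of its underside.
- dish: A bystander: round covered dish, 84 mm across, 15 mm high. Origin at the centre of its underside.
- slide_box: A bystander: closed box for slides, 87 by 36 by 31 mm. Origin at the centre of its underside, x along its length.
- tweezers: A bystander: steel tweezers lying flat, 115 mm long, beyond the end stop. Origin near the middle, x along them.
- pen: A bystander: marker pen lying down, 130 mm long, 14 mm thick. Origin near the middle, x along it.
- jar: A bystander: small jar, 44 mm across, 55 mm tall. Origin at the centre of its underside.
Not all that is in view belongs to the job. What is shaped like the carrier but pink is not meant.

How it is judged (in metres and radians):
On the way, in this order (a step that is already met when the one before it is completed fails the run):
1. a fingertip holds the clip's pad down, the jaw clear, with the carrier still in front of the jaw (value of joint clip above 0.17 rad and contact force between the fingers and clip above 0.5 N and x of carrier in the frame of stage below 0.022 m), for 0.1 s.
2. the carrier is fully home while the clip is still held down by a fingertip (value of joint clip above 0.15 rad and contact force between the fingers and clip above 0.5 N and x of carrier in the frame of stage above 0.0445 m), for 0.1 s.
At the end, for the whole second after the job is handed in: The carrier lies flat in the channel within 2.5 mm of the end stop, at rest, with the clip let go and its jaw pressing on the carrier (x of carrier in the frame of stage above 0.0445 m and contact force between clip and carrier above 1 N and value of joint clip below 0.2 rad and angle between carrier's own z axis and vertical below 0.05 rad and z of carrier in the frame of stage below 0.0225 m and linear speed of carrier below 0.01 m/s); the robot touches nothing.
It fails at once if the carrier was rammed into or dragged against the clip's jaw before it was home (more than 1.5 N, over 5 mm short) (contact force between clip and carrier above 1.5 N and x of carrier in the frame of stage below 0.042 m).
It fails at once if the carrier was lifted (over 6 mm) or tipped (over 0.12 rad) (z of carrier in the frame of stage above 0.026 m or angle between carrier's own z axis and vertical above 0.12 rad).
It fails at once if another thing on the bench was moved by more than 15 mm or knocked over (distance of any of vial_a, vial_b, dish, slide_box, tweezers, pen, jar from where it was at the start of the episode above 0.015 m or angle between any of vial_a, vial_b, dish, slide_box, tweezers, pen, jar's own z axis and vertical above 0.3 rad).
It also fails if it takes over 58 s, if anything falls off the work surface, if the arm or the gripper's body presses on something with over 40 N, if the wrist force passes 120 N, or if a joint passes its speed limit or range.

## Working session

There is one attempt and no reset: what is moved stays moved. The work goes in short steps, Python scripts to look and compute and a tool call to move; the robot and the scene stay as the last step left them, time stands still between calls to the robot, and variables do not carry over. Pictures are saved under pics/ and viewed, and the job is handed in when it is done.

Besides the shell and the picture viewer there is one more tool, called after "Emit:" by a JSON object that holds its "fn" and its "kwargs". step_arm: Moves the arm, as the interface text tells. Its arguments: {"type":"object","properties":{"steps":{"type":"array"},"jaw":{"type":"number"}},"required":["steps"]}

```bash
mkdir -p pics; cat > h.py <<'E'
from workcell import *
import numpy as np, cv2
def world(c,u,v,z=None):
    R=np.array(c["rotation"]);p=np.array(c["position"])
    d=R@np.array([(u-c["cx"])/c["fx"],(v-c["cy"])/c["fy"],1.0])
    if z is not None: return p+d*(z-p[2])/d[2]
    return p+d*c["depth"][int(round(v)),int(round(u))]
def save(c,n): cv2.imwrite("pics/"+n,cv2.cvtColor(c["color"],cv2.COLOR_RGB2BGR))
E
python3 - <<'E'
from h import *
print(state())
for n in ["top","side"]:
    c=capture(n); save(c,n+"1.png"); print(n,c["position"],c["rotation"],c["fx"],c["cx"],c["cy"])
    for t in ["carrier","tab_face","end_stop","press_pad","clip_jaw","stage"]:
        print(t,[(np.round(r["xy"],1),round(r["p"],2)) for r in place_of(n,t)][:3])
E
```

```text
{'clock': 0.0, 'qpos': array([ 6.59458740e+01,  1.49352105e+01, -7.98568791e+00,  6.71907956e+01,
        8.21880431e-05,  9.00024339e+01]), 'qd': array([ 0.01097346,  0.02491775,  0.06775124, -0.07197838, -0.03358995,
       -0.02569912]), 'joint_efforts': array([ 1.31506113e-03, -4.05674171e+01,  2.53923655e+01,  1.86616281e-02,
       -1.57639479e-04,  1.78884576e-06]), 'ee_pos': array([0.2138482 , 0.47909289, 0.40386983]), 'orientation': array([-1.79888306e+02, -7.74432352e-05,  1.55943440e+02]), 'contact_force': array([-0.78578726,  0.09078639,  0.41821578]), 'torque': array([-0.01954079,  0.01291603, -0.05835521]), 'opening': 0.08538694391371254}
top [ 0.46515303 -0.04692223  1.12976442] [-172.99510805    1.09080867  -91.4329733 ] 380.9622121435625 279.07955427887543 206.59293950420374
carrier [(array([324.5, 288.3]), 0.94), (array([411.9, 285.3]), 0.89), (array([325.8, 212.8]), 0.67)]
tab_face [(array([317.2, 274.3]), 0.96), (array([321.3, 223.5]), 0.95), (array([432.6, 283.9]), 0.7)]
end_stop [(array([327.8, 183.2]), 0.61), (array([280.9, 187.9]), 0.51)]
press_pad [(array([297.8, 222. ]), 0.58), (array([328. , 182.7]), 0.44)]
clip_jaw [(array([322.7, 188.6]), 0.81)]
stage [(array([327.1, 217.8]), 0.76)]
side [ 0.55660553 -0.65284115  0.7537212 ] [-1.38372057e+02 -5.63122613e-03 -3.63107997e-01] 380.49528945021615 277.0133302546183 206.5889539883893
carrier [(array([195. , 261.9]), 0.92), (array([284.7, 254.7]), 0.87), (array([362.9, 211.9]), 0.65)]
tab_face [(array([170.3, 394.7]), 0.89), (array([376.8, 196.6]), 0.84), (array([210.8, 249.4]), 0.81)]
end_stop [(array([323. , 264.1]), 0.81)]
press_pad [(array([279.3, 225.2]), 0.93)]
clip_jaw [(array([315.7, 256.9]), 0.84)]
stage [(array([285.8, 258.4]), 0.96)]
```

```bash
cat >> h.py <<'E'
from scipy.spatial.transform import Rotation as Ro
_cap=capture
def capture(n):
    c=dict(_cap(n)); r=np.array(c["rotation"])
    if r.size==3: c["rotation"]=Ro.from_euler("xyz",r,degrees=True).as_matrix()
    return c
E
python3 - <<'E'
import cv2
for n,(x0,y0,x1,y1) in {"top":(240,140,470,320),"side":(130,160,420,340)}.items():
    i=cv2.imread(f"pics/{n}1.png"); cv2.imwrite(f"pics/{n}1z.png",cv2.resize(i[y0:y1,x0:x1],None,fx=2.7,fy=2.7,interpolation=cv2.INTER_CUBIC))
E
```

```text
(no output)
```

View pics/top1.png

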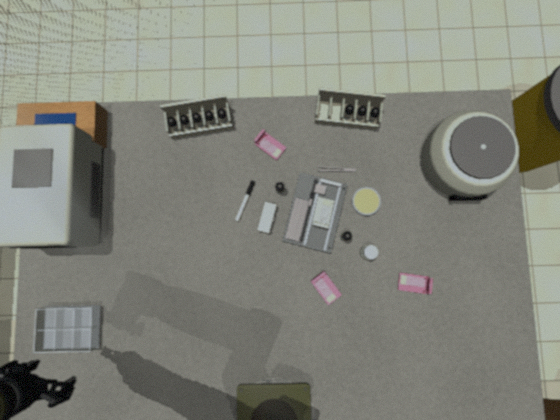

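View pics/side1.png

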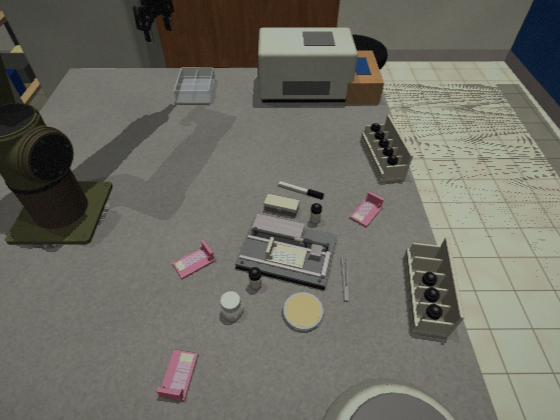

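```bash
sleep 0
```

```text
(no output)
```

View pics/top1z.png

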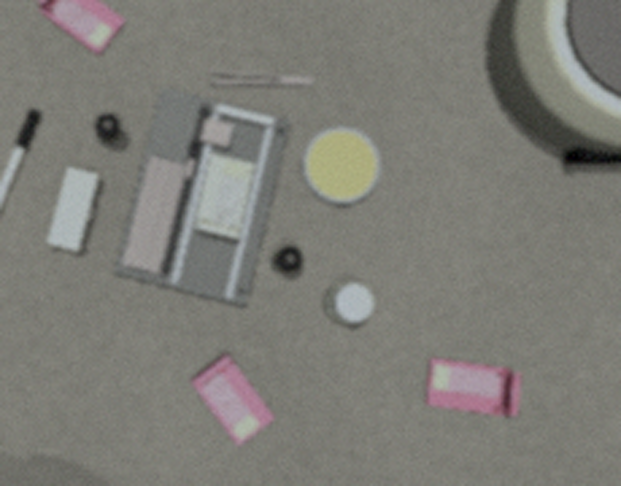

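View pics/side1z.png

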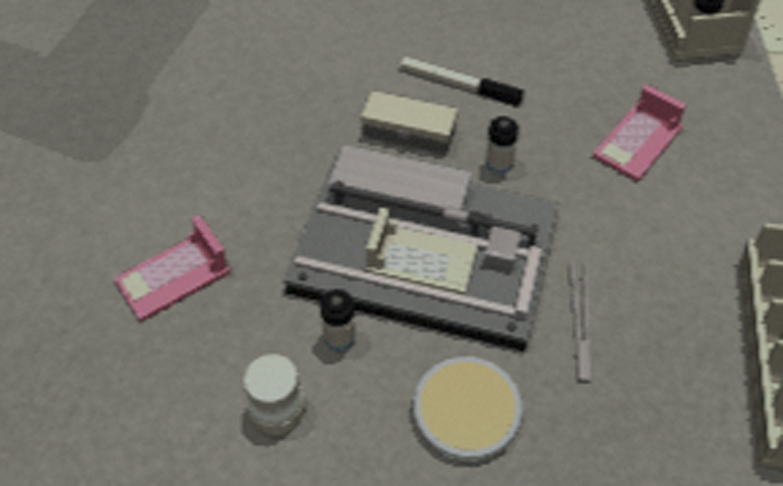

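The carrier is the beige plate in the channel, at top px (322,212) and side px (287,257). The other hits are the pink look-alikes: top (325,288), (414,284) and (270,145), and side (193,261), (367,210) and (178,375). Next I'll measure the stage pose.

```bash
python3 - <<'E'
from h import *
for n in ["top","side"]:
    c=capture(n)
    d=c["depth"]; v,u=np.mgrid[0:420,0:560]
    P=np.stack([(u-c["cx"])/c["fx"]*d,(v-c["cy"])/c["fy"]*d,d],-1)@c["rotation"].T+c["position"]
    if n=="top": print("table z",np.median(P[230:260,170:230,2]), P[230:260,170:230,2].std())
    for t,z in [("end_stop",.02),("press_pad",.0415),("clip_jaw",.023),("stage",0),("tab_face",.04),("carrier",.02),("vial_a",0),("dish",0),("jar",0),("slide_box",0)]:
        for r in place_of(n,t)[:4]:
            print(n,t,np.round(r["xy"],1),round(r["p"],2),np.round(world(c,*r["xy"],z),4),np.round(world(c,*r["xy"]),4))
    s,e=((270,165),(365,260)) if n=="top" else ((230,205),(350,300))
    m=np.zeros(d.shape,bool); m[s[1]:e[1],s[0]:e[0]]=1
    m&=(P[...,2]>.009)&(P[...,2]<.03)&(d>0)
    k,l,st,_=cv2.connectedComponentsWithStats(m.astype(np.uint8)); i=1+np.argmax(st[1:,4]); q=P[l==i]
    print(n,st[i],cv2.minAreaRect(q[:,:2].astype(np.float32)))
E
```

```text
table z 0.0005537723658923799 0.08396197025485241
top end_stop [327.3 184.5] 0.6 [ 0.6638 -0.173   0.02  ] [ 0.6637 -0.173   0.0204]
top press_pad [295.9 219.8] 0.79 [ 0.56   -0.0768  0.0415] [ 0.5598 -0.0767  0.043 ]
top press_pad [334.9 167.8] 0.26 [ 0.7085 -0.1946  0.0415] [ 0.7168 -0.1997  0.0043]
top clip_jaw [322.5 189.1] 0.82 [ 0.6499 -0.1581  0.023 ] [ 0.6472 -0.1565  0.0392]
top clip_jaw [279.2 185.2] 0.48 [ 0.6652 -0.0312  0.023 ] [ 0.6585 -0.0317  0.0596]
top stage [322.3 218.3] 0.73 [ 0.5659 -0.1564  0.    ] [ 0.5634 -0.1536  0.0284]
top stage [281.  187.5] 0.34 [ 0.6621 -0.0361  0.    ] [ 0.6522 -0.0367  0.0571]
top tab_face [257.9 135.6] 0.83 [0.8124 0.0277 0.04  ] [0.8141 0.0281 0.0347]
top tab_face [321.1 224.2] 0.82 [ 0.5455 -0.1484  0.04  ] [ 0.5446 -0.1473  0.0526]
top tab_face [333.3 166.3] 0.75 [ 0.7134 -0.1904  0.04  ] [ 0.7223 -0.1955  0.0011]
top tab_face [434.2 285.8] 0.69 [ 0.3652 -0.4566  0.04  ] [ 0.3616 -0.4713  0.0009]
top carrier [324.9 212.9] 0.97 [ 0.5798 -0.1626  0.02  ] [ 0.579  -0.1618  0.0278]
top carrier [327.9 288.5] 0.92 [ 0.3628 -0.1626  0.02 
[... 1755 characters left out ...]
 [365.3 211.8] 0.58 [ 0.7857 -0.02    0.02  ] [ 0.7901 -0.0079  0.006 ]
side vial_a [255.7 283. ] 0.72 [ 0.5115 -0.2126  0.    ] [ 0.5133 -0.2296  0.0291]
side vial_a [315.2 221.6] 0.56 [ 0.6584 -0.035   0.    ] [ 0.6572 -0.0423  0.0089]
side dish [303.8 314.3] 0.76 [ 0.6157 -0.2885  0.    ] [ 0.6146 -0.2954  0.0143]
side dish [312.9 221.9] 0.38 [ 0.6524 -0.036   0.    ] [ 0.6511 -0.0443  0.0102]
side jar [233.3 310.9] 0.95 [ 0.4659 -0.2798  0.    ] [ 0.4707 -0.2998  0.0404]
side slide_box [281.6 208.7] 0.86 [0.573  0.0095 0.    ] [ 0.5725 -0.0082  0.0201]
side [ 236  217  101   70 3418] ((0.5843695402145386, -0.1321186125278473), (0.14803892374038696, 0.21014954149723053), 74.0062484741211)
```

Emit:
{"fn": "step_arm", "kwargs": {"steps": [[[0,0,0],-0.07],[[0,0,0],-0.07],[[-13,-10,0],0],[[-26,-20,0],0],[[-26,-20,0],0],[[-26,-20,0],0],[[-26,-20,0],0]], "jaw": 0.33}}

```text
clock: 2.38
ee_pos: [0.3028, 0.363, 0.404]
orientation: [179.8, -0.1, 165.1]
contact_force: [0.3, 0.2, -0.5]
opening: 0.0568
```

```bash
python3 - <<'E'
from h import *
s=state();print(s["clock"],s["qpos"],s["ee_pos"],s["orientation"],s["opening"],s["contact_force"])
E
```

```text
2.3833 [ 50.11324989   9.71906517 -14.85501154  65.24118609   0.16333235
  65.03499508] [0.30282318 0.36299618 0.40399735] [ 1.79763587e+02 -7.00996593e-02  1.65078663e+02] 0.05683910480043598 [ 0.27794722  0.22631587 -0.51774605]
```

Emit:
{"fn": "step_arm", "kwargs": {"steps": [[[-25,-30,0],0.02],[[-25,-30,0],0],[[-25,-30,0],0],[[-25,-30,0],0],[[-25,-30,0],0],[[-25,-30,0],0],[[-25,-30,0],0],[[-25,-30,0],0],[[-25,-30,0],0],[[-25,-30,0],0],[[-25,-30,0],0],[[-25,-30,0],0],[[-12,-15,0],0],[[-8,-10,0],0],[[0,0,0],0]]}}

```text
clock: 3.63
ee_pos: [0.5144, -0.1245, 0.4039]
orientation: [179.5, 0.6, 163.5]
contact_force: [0.3, 0.3, 0.7]
opening: 0.0568
```

```bash
cat >> h.py <<'E'
YAW=np.radians(-15.97); ORG=np.array([.578,-.1555])
X=np.array([np.cos(YAW),np.sin(YAW)]); Y=np.array([-X[1],X[0]])
def st(p): d=np.array(p)[...,:2]-ORG; return np.stack([d@X,d@Y,np.array(p)[...,2]],-1)*1000
def cloud(c):
    d=c["depth"]; v,u=np.mgrid[0:420,0:560]
    return np.stack([(u-c["cx"])/c["fx"]*d,(v-c["cy"])/c["fy"]*d,d],-1)@c["rotation"].T+c["position"]
E
python3 - <<'E'
from h import *
s=state();print(s["clock"],s["qpos"],s["ee_pos"],s["orientation"],st(s["ee_pos"]),s["contact_force"])
c=capture("wrist");save(c,"w1.png");print(c["position"],st(c["position"]))
c=capture("top");P=cloud(c);S=st(P)
m=(c["depth"]>0)&(abs(S[...,0])<105)&(S[...,1]>-30)&(S[...,1]<30)&(S[...,2]>45)&(S[...,2]<60)
print(S[m].mean(0),S[m].min(0),S[m].max(0),m.sum())
E
```

```text
3.6333 [-13.73625818  15.02876144  -7.85672398  66.4420429    0.46553635
   2.74482172] [ 0.5144186  -0.12451712  0.40388748] [179.50279423   0.6494069  163.51883433] [-69.65197339  12.29371488 403.88747716] [0.33458078 0.31885035 0.71373567]
[ 0.43727489 -0.10025005  0.37263799] [-150.49509216   14.39936675  372.63798786]<stdin>:6: RuntimeWarning: Mean of empty slice.
  ret = um.true_divide(
Traceback (most recent call last):
ValueError: zero-size array to reduction operation minimum which has no identity
```

View pics/w1.png

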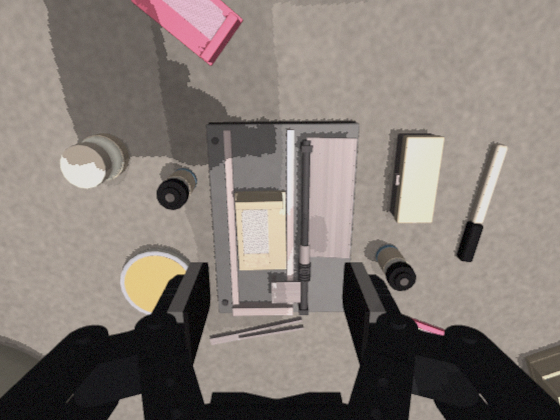

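```bash
python3 - <<'E'
from h import *
c=capture("wrist");S=st(cloud(c))
def rep(n,m): 
    q=S[m]; print(n,m.sum(),np.percentile(q,[1,50,99],axis=0).round(1).tolist())
ok=c["depth"]>0; v,u=np.mgrid[0:420,0:560]
roi=ok&(u>195)&(u<375)&(v>110)&(v<325)
rep("tab",roi&(S[...,2]>47)&(S[...,2]<60)&(abs(S[...,1])<30))
q=S[roi&(S[...,2]>8)&(S[...,2]<24)]
print(cv2.minAreaRect(q[:,:2].astype(np.float32)))
rep("carrier top",roi&(S[...,2]>25.5)&(S[...,2]<30)&(abs(S[...,1])<20)&(S[...,0]<50))
rep("pad",roi&(S[...,2]>33)&(S[...,2]<50)&(S[...,1]>55)&(S[...,1]<86))
rep("vial+",ok&(S[...,2]>40)&(S[...,2]<70)&(u>370)&(u<420)&(v>235)&(v<295))
rep("box",ok&(S[...,2]>20)&(S[...,2]<40)&(u>385)&(u<450)&(v>125)&(v<230))
rep("lug",roi&(S[...,2]>36)&(S[...,1]>38)&(S[...,1]<50))
for t,z in [("tab_face",.04),("carrier",.02),("end_stop",.02),("press_pad",.0415)]:
    for r in place_of("wrist",t)[:2]: print(t,np.round(r["xy"]),r["p"],st(world(c,*r["xy"],z)).round(1))
E
```

```text
tab 491 [[-41.1, -21.5, 47.3], [-38.0, 0.4, 54.0], [-32.9, 21.5, 55.9]]
((-0.7369232177734375, 38.96845626831055), (177.1002655029297, 210.61341857910156), 89.95040130615234)
carrier top 2379 [[-40.6, -19.5, 26.0], [8.7, 0.1, 27.7], [44.3, 19.9, 29.5]]
pad 3983 [[-95.1, 55.3, 38.7], [-41.3, 70.7, 41.8], [22.4, 85.7, 45.0]]
vial+ 706 [[28.2, 126.2, 40.5], [37.7, 137.4, 54.5], [54.3, 152.6, 60.3]]
box 3485 [[-94.3, 136.1, 22.3], [-54.7, 152.8, 31.3], [-9.8, 172.1, 33.1]]
lug 3483 [[-92.2, 38.5, 36.9], [-67.6, 45.2, 42.4], [88.1, 49.9, 273.4]]
tab_face [224.  44.] 0.73 [-175.7  -23.3   40. ]
tab_face [259. 201.] 0.68 [-38.1   2.5  40. ]
carrier [188.  14.] 0.91 [-201.6  -55.6   20. ]
carrier [261. 234.] 0.67 [ 5.   3.4 20. ]
end_stop [259. 299.] 0.91 [84.2 -0.3 20. ]
press_pad [333. 204.] 0.7 [-34.4  72.9  41.5]
press_pad [474. 203.] 0.44 [-34.5 208.3  41.5]
```

```bash
cat >> h.py <<'E'
def plan(x,y,tz,L=.170):
    s=state();R=Ro.from_euler("xyz",s["orientation"],degrees=True).as_matrix()
    tip=s["ee_pos"]+R[:,2]*L
    g=np.r_[ORG+X*x/1e3+Y*y/1e3,tz/1e3]
    print("t",s["clock"],"tip",st(tip).round(1),"yaw",s["orientation"].round(2),"need mm",(R.T@(g-tip)*1000).round(1),"F",np.round(s["contact_force"],2))
E
python3 -c "
from h import *
plan(-58,35.5,65)"
```

```text
t 3.9833 tip [-70.5  17.2 234.3] yaw [179.45   0.56 163.83] need mm [-10.8  16.7 169.6] F [-0.29  0.01  0.97]
```

Emit:
{"fn": "step_arm", "kwargs": {"steps": [[[-2,3,22],0],[[-2,3,22],0],[[-2,3,22],0],[[-2,3,22],0],[[-2,3,22],0],[[-1,2,22],0],[[0,0,18],0],[[0,0,10],0],[[0,0,0],0]]}}

```text
clock: 4.73
ee_pos: [0.5311, -0.0974, 0.2431]
orientation: [179.4, 1.1, 164.6]
contact_force: [-0.5, 0.4, -0.9]
opening: 0.0567
```

```bash
python3 - <<'E'
from h import *
plan(-58,35.5,65)
c=capture("wrist");save(c,"w2.png")
c=capture("side");i=cv2.cvtColor(c["color"],cv2.COLOR_RGB2BGR)[150:310,190:380]
cv2.imwrite("pics/s2.png",cv2.resize(i,None,fx=3.6,fy=3.6,interpolation=cv2.INTER_CUBIC))
E
```

```text
t 4.7333 tip [-57.8  44.9  73.1] yaw [179.37   1.12 164.61] need mm [ 0.4 -9.5  8. ] F [-0.52  0.36 -0.93]
```

View pics/w2.png

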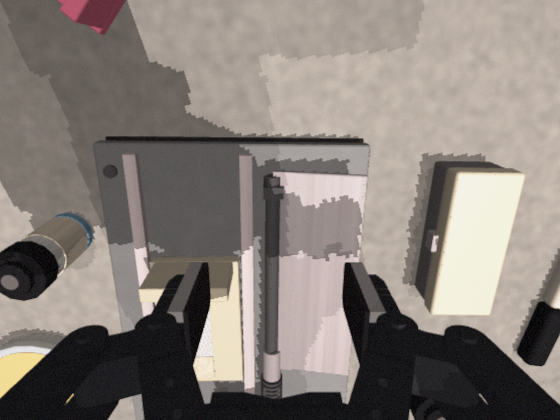

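View pics/s2.png

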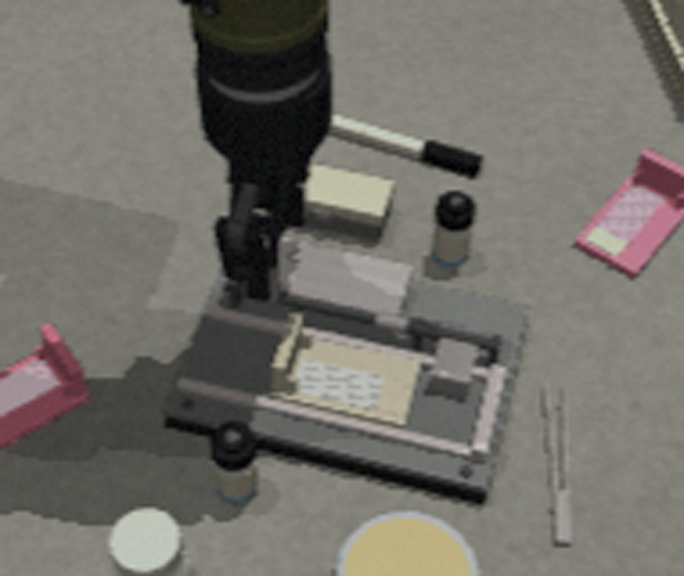

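Emit:
{"fn": "step_arm", "kwargs": {"steps": [[[1,-5,3],0.01],[[1,-5,2],0],[[0,0,0],0],[[0,0,0],0]]}}

```text
clock: 5.17
ee_pos: [0.5285, -0.1074, 0.2434]
orientation: [179.3, 1.7, 164.0]
contact_force: [0.4, 0.7, -0.5]
opening: 0.057
```

```bash
python3 - <<'E'
from h import *
plan(-60,35.5,65)
c=capture("wrist");save(c,"w3.png");S=st(cloud(c)); d=c["depth"]
v,u=np.mgrid[0:420,0:560]
for n,a,b in [("B",150,215),("A",338,405)]:
    m=(d>0)&(S[...,2]>55)&(S[...,2]<110)&(v>250)&(u>a)&(u<b)
    q=S[m];print(n,m.sum(),np.percentile(q,[0.5,2,50,98],axis=0).round(1).tolist())
    lo=q[q[:,2]<np.percentile(q[:,2],15)]; print(lo.min(0).round(1),lo.max(0).round(1))
E
```

```text
t 5.1667 tip [-55.8  34.6  73.5] yaw [179.32   1.68 164.02] need mm [4.4 0.8 8.3] F [ 0.42  0.67 -0.55]
B 2492 [[-67.8, -6.6, 74.6], [-67.6, -6.0, 76.8], [-63.0, 6.0, 95.8], [-45.7, 7.3, 109.4]]
[-67.4 -20.5  55. ] [-34.1   7.5  83.7]
A 2410 [[-67.8, 63.5, 76.1], [-67.6, 63.6, 77.8], [-63.0, 64.8, 96.4], [-46.0, 76.9, 109.3]]
[-67.2  63.8  74.3] [-44.2  76.6  84.5]
```

View pics/w3.png

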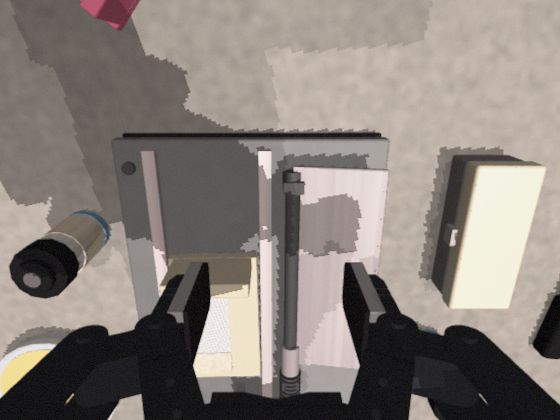

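Emit:
{"fn": "step_arm", "kwargs": {"steps": [[[0,0,0],0],[[0,0,0],0],[[0,0,0],0],[[0,0,0],0]]}}

```text
clock: 5.55
ee_pos: [0.529, -0.108, 0.2447]
orientation: [179.3, 1.8, 164.0]
contact_force: [-0.3, -0.2, 0.2]
opening: 0.0569
```

```bash
python3 -c "
from h import *
plan(-60,35.5,65)"
```

```text
t 5.55 tip [-54.7  34.3  74.8] yaw [179.31   1.84 163.97] need mm [5.6 1.1 9.6] F [-0.26 -0.2   0.19]
```

Emit:
{"fn": "step_arm", "kwargs": {"steps": [[[2,0.5,4],0],[[3,0.5,7],0],[[2,0.5,8],0],[[0,0,6],0],[[0,0,3],0]]}}

```text
clock: 5.97
ee_pos: [0.5232, -0.104, 0.2143]
orientation: [179.3, 1.9, 164.0]
contact_force: [-0.3, 0.7, 0.3]
opening: 0.0571
```

```bash
python3 -c "
from h import *
plan(-60,35.5,35)"
```

```text
t 5.9667 tip [-61.2  36.6  44.4] yaw [179.3    1.89 164.  ] need mm [-0.9 -1.2  9.4] F [-0.33  0.71  0.31]
```

Emit:
{"fn": "step_arm", "kwargs": {"steps": [[[0,0,2],0],[[0,0,2],0],[[0,0,1.5],0]]}}

```text
clock: 6.22
ee_pos: [0.523, -0.1035, 0.207]
orientation: [179.2, 1.8, 164.0]
contact_force: [-1.6, 1.1, 4.8]
opening: 0.0567
```

```bash
python3 -c "
from h import *
plan(-60,35.5,35)"
```

```text
t 6.2167 tip [-62.   37.1  37.1] yaw [179.25   1.75 164.02] need mm [-2.  -1.6  2.1] F [-1.63  1.09  4.82]
```

Emit:
{"fn": "step_arm", "kwargs": {"steps": [[[0,0,1.2],0],[[0,0,0.8],0]]}}

```text
clock: 6.38
ee_pos: [0.523, -0.1034, 0.2053]
orientation: [179.2, 1.7, 164.0]
contact_force: [-1.6, 0.4, 5.1]
opening: 0.057
```

```bash
cat >> h.py <<'E'
def angle(n="wrist",name=None):
    c=capture(n); S=st(cloud(c)); ok=c["depth"]>0
    if name: save(c,name)
    # pad part away from finger
    for a,b in [(-93,-78),(-40,20)]:
        m=ok&(S[...,0]>a)&(S[...,0]<b)&(S[...,1]>55)&(S[...,1]<86)&(S[...,2]>24)&(S[...,2]<50)
        if m.sum()>30:
            k=np.polyfit(S[m][:,1]-70.5,S[m][:,2],1); print(n,"pad slope",k.round(3),"angle~",round(.15-k[0],3),"or",round((41.5-k[1])/26,3),m.sum())
    m=ok&(S[...,0]>-70)&(S[...,0]<20)&(abs(S[...,1])<20)&(S[...,2]>50)&(S[...,2]<57)
    if m.sum()>10: print("tab x",np.percentile(S[m][:,0],[2,50,98]).round(1),m.sum())
    m=ok&(S[...,0]>-20)&(S[...,0]<92)&(abs(S[...,1])<8)&(S[...,2]>25.5)&(S[...,2]<29)
    if m.sum()>10: print("plate front x",np.percentile(S[m][:,0],[98]).round(1),m.sum())
    m=ok&(S[...,0]>56)&(S[...,0]<79)&(S[...,1]>10)&(S[...,1]<30)&(S[...,2]>30)
    if m.sum()>10: print("jaw top z",np.percentile(S[m][:,2],[5,50,95]).round(1),m.sum())
    return c
E
python3 - <<'E'
from h import *
plan(-60,35.5,35)
angle("wrist","w4.png"); angle("top"); 
c=angle("side");i=cv2.cvtColor(c["color"],cv2.COLOR_RGB2BGR)[150:310,190:380]
cv2.imwrite("pics/s4.png",cv2.resize(i,None,fx=3.6,fy=3.6,interpolation=cv2.INTER_CUBIC))
E
```

```text
t 6.3833 tip [-62.   37.2  35.4] yaw [179.23   1.75 164.03] need mm [-2.  -1.7  0.4] F [-1.58  0.44  5.09]
wrist pad slope [-2.8000e-02  3.7223e+01] angle~ 0.178 or 0.164 2578
wrist pad slope [-3.1000e-02  3.7172e+01] angle~ 0.181 or 0.166 2964
tab x [-69.3 -40.1 -33.2] 1103
plate front x [16.6] 588
jaw top z [38.9 42.4 46.2] 53
side pad slope [-2.6000e-02  3.6989e+01] angle~ 0.176 or 0.174 247
tab x [-66.7 -37.2 -32. ] 72
plate front x [44.4] 136
jaw top z [31.9 41.4 44.1] 93
```

View pics/w4.png

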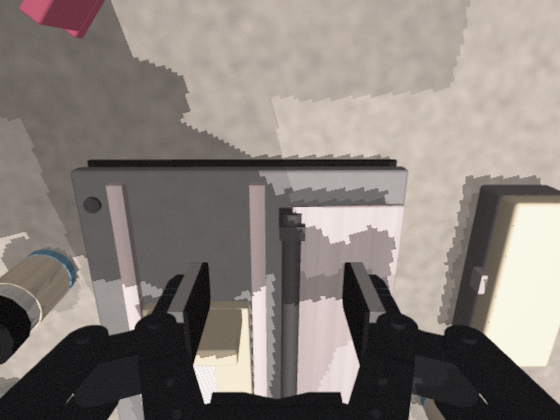

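View pics/s4.png

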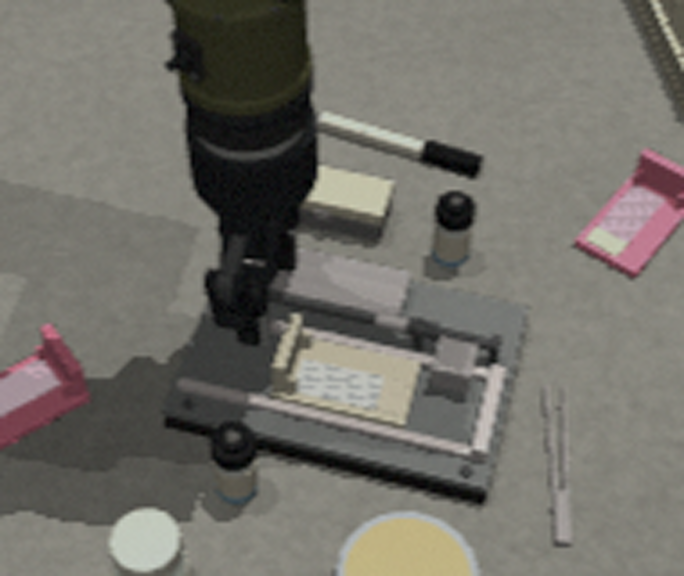

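The wrist and side views show the pad partly pressed, with a clip angle of about 0.17. The finger is behind the tab, and the carrier hasn't moved. I'll press a little deeper.

Emit:
{"fn": "step_arm", "kwargs": {"steps": [[[0,0,1.8],0],[[0,-0.5,1.5],0],[[0,0,0.8],0]]}}

```text
clock: 6.78
ee_pos: [0.5229, -0.1036, 0.2024]
orientation: [179.2, 1.8, 164.0]
contact_force: [-1.8, -0.4, 6.6]
opening: 0.0567
```

```bash
python3 - <<'E'
from h import *
plan(-60,35.5,32.5)
angle("wrist"); angle("side"); 
E
```

```text
t 6.7833 tip [-61.9  37.2  32.5] yaw [179.15   1.79 164.04] need mm [-1.9 -1.7  0.1] F [-1.82 -0.38  6.57]
wrist pad slope [-0.149 34.135] angle~ 0.299 or 0.283 2488
wrist pad slope [-0.148 34.118] angle~ 0.298 or 0.284 2902
tab x [-69.5 -40.2 -33.1] 1152
plate front x [13.4] 456
side pad slope [-0.144 33.81 ] angle~ 0.294 or 0.296 221
tab x [-64.7 -36.2 -31.7] 67
plate front x [44.6] 131
jaw top z [35.7 43.8 47.9] 87
```

```bash
python3 -c "
from h import *
plan(-42,36,32.5)"
```

```text
t 6.8833 tip [-61.9  37.2  32.6] yaw [179.16   1.79 164.04] need mm [-19.9  -1.2   0.7] F [-2.2   0.94  6.17]
```

Emit:
{"fn": "step_arm", "kwargs": {"steps": [[[-3,0,0.5],0],[[-4,-0.3,0.5],0],[[-4,-0.3,0.5],0]]}}

```text
clock: 7.13
ee_pos: [0.5305, -0.1059, 0.2017]
orientation: [179.0, 1.4, 164.1]
contact_force: [-3.4, 1.9, 6.5]
opening: 0.0567
```

```bash
python3 -c "
from h import *
plan(-42,36,32.5);angle('wrist')"
```

```text
t 7.1333 tip [-55.2  37.5  31.8] yaw [179.02   1.4  164.11] need mm [-13.2  -1.5  -0.4] F [-3.35  1.89  6.48]
wrist pad slope [-0.177 33.394] angle~ 0.327 or 0.312 2574
wrist pad slope [-0.18  33.341] angle~ 0.33 or 0.314 3309
tab x [-66.3 -40.7 -33.4] 1284
plate front x [18.3] 656
```

Emit:
{"fn": "step_arm", "kwargs": {"steps": [[[-4,-0.3,0.1],0],[[-5,-0.3,0.1],0],[[-5,-0.3,0.2],0]]}}

```text
clock: 7.43
ee_pos: [0.5408, -0.1091, 0.2016]
orientation: [178.8, 0.9, 164.2]
contact_force: [-4.7, 2.6, 7.9]
opening: 0.0569
```

```bash
python3 -c "
from h import *
plan(-42,36,32.5);angle('wrist')"
```

```text
t 7.4333 tip [-45.9  37.8  31.6] yaw [178.84   0.89 164.19] need mm [-3.9 -1.8 -0.9] F [-4.71  2.57  7.93]
wrist pad slope [-0.178 33.358] angle~ 0.328 or 0.313 2754
wrist pad slope [-0.165 33.606] angle~ 0.315 or 0.304 3918
tab x [-56.8 -34.6 -27. ] 1229
plate front x [26.2] 705
```

Emit:
{"fn": "step_arm", "kwargs": {"steps": [[[-5,-0.6,0.1],0],[[-5,-0.6,0.1],0],[[-5,-0.6,0.1],0]]}}

```text
clock: 7.73
ee_pos: [0.5518, -0.1131, 0.2014]
orientation: [178.6, 0.3, 164.3]
contact_force: [-4.8, 3.4, 6.5]
opening: 0.0565
```

```bash
python3 -c "
from h import *
plan(-7,36,32.5);angle('wrist')"
```

```text
t 7.7333 tip [-35.8  37.6  31.4] yaw [178.61   0.33 164.28] need mm [-28.8  -1.7  -0.9] F [-4.81  3.41  6.48]
wrist pad slope [-0.181 33.24 ] angle~ 0.331 or 0.318 2936
wrist pad slope [-0.152 33.965] angle~ 0.302 or 0.29 4422
tab x [-46.6 -24.3 -16.7] 1271
plate front x [35.4] 679
```

Emit:
{"fn": "step_arm", "kwargs": {"steps": [[[-5,-0.6,0.1],0],[[-5,-0.6,0.1],0],[[-5,-0.6,0.1],0]]}}

```text
clock: 8.03
ee_pos: [0.5629, -0.1172, 0.2011]
orientation: [178.4, -0.2, 164.4]
contact_force: [-4.4, 3.1, 7.1]
opening: 0.0567
```

```bash
python3 - <<'E'
from h import *
plan(-7,36,32.5);angle('wrist')
c=angle("side");i=cv2.cvtColor(c["color"],cv2.COLOR_RGB2BGR)[150:310,190:380]
cv2.imwrite("pics/s5.png",cv2.resize(i,None,fx=3.6,fy=3.6,interpolation=cv2.INTER_CUBIC))
E
```

```text
t 8.0333 tip [-25.7  37.5  31.2] yaw [178.38  -0.22 164.37] need mm [-18.7  -1.6  -1.4] F [-4.43  3.11  7.13]
wrist pad slope [-0.19  33.101] angle~ 0.34 or 0.323 3119
wrist pad slope [-0.074 35.124] angle~ 0.224 or 0.245 5532
tab x [-36.1 -14.   -6.8] 1256
plate front x [44.4] 671
side pad slope [-0.192 33.042] angle~ 0.342 or 0.325 54
side pad slope [-0.205 33.39 ] angle~ 0.355 or 0.312 146
tab x [-27.2  -8.5  -4.4] 64
plate front x [71.9] 170
jaw top z [37.9 44.9 48.7] 86
```

View pics/s5.png

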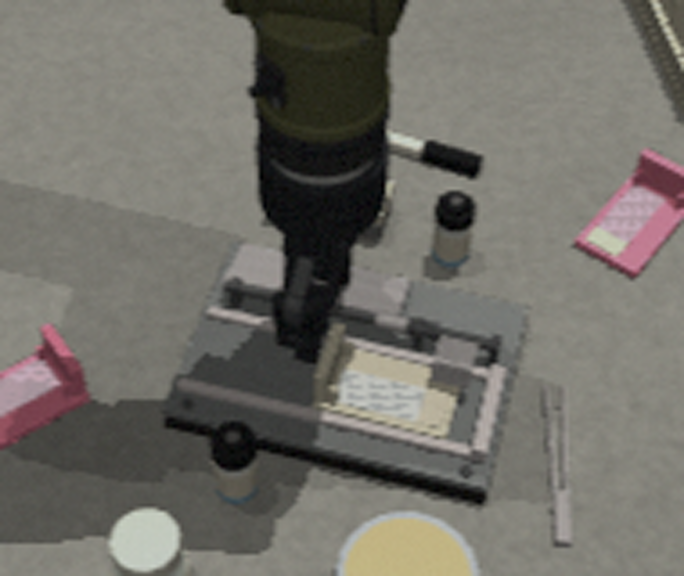

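Emit:
{"fn": "step_arm", "kwargs": {"steps": [[[-5,-0.6,-0.1],0],[[-5,-0.6,-0.1],0],[[-5,-0.6,-0.1],0]]}}

```text
clock: 8.38
ee_pos: [0.574, -0.1211, 0.2014]
orientation: [178.2, -0.7, 164.5]
contact_force: [-3.9, 2.1, 6.4]
opening: 0.057
```

```bash
python3 -c "
from h import *
plan(-7,36,32.5);angle('wrist')"
```

```text
t 8.3833 tip [-15.4  37.4  31.5] yaw [178.16  -0.71 164.46] need mm [-8.4 -1.4 -1.1] F [-3.92  2.05  6.38]
wrist pad slope [-0.171 33.553] angle~ 0.321 or 0.306 3310
wrist pad slope [-0.119 34.966] angle~ 0.269 or 0.251 6360
tab x [-25.6  -3.4   3.8] 1270
plate front x [54.4] 670
```

Clear run so far. About 8 mm remain.

Emit:
{"fn": "step_arm", "kwargs": {"steps": [[[-4,-0.4,0],0],[[-4,-0.4,0],0],[[-3,0,0],0]]}}

```text
clock: 8.68
ee_pos: [0.5817, -0.1235, 0.2015]
orientation: [178.0, -1.2, 164.5]
contact_force: [-7.4, 1.6, 7.7]
opening: 0.0569
```

```bash
python3 -c "
from h import *
plan(-5,36,32.5);angle('wrist')"
```

```text
t 8.6833 tip [-9.  37.6 31.6] yaw [178.02  -1.25 164.52] need mm [-4.  -1.6 -1. ] F [-7.41  1.63  7.74]
wrist pad slope [-0.162 33.757] angle~ 0.312 or 0.298 3459
wrist pad slope [-0.128 34.899] angle~ 0.278 or 0.254 6997
tab x [-19.    3.   10.3] 1263
plate front x [60.3] 641
```

Emit:
{"fn": "step_arm", "kwargs": {"steps": [[[-3,0,0],0],[[-3,0,0],0]]}}

```text
clock: 8.9
ee_pos: [0.5834, -0.124, 0.2014]
orientation: [178.0, -1.9, 164.5]
contact_force: [-6.4, 0.5, 10.3]
opening: 0.057
```

```bash
python3 - <<'E'
from h import *
plan(-5,36,32.5);angle('wrist')
c=angle("side");i=cv2.cvtColor(c["color"],cv2.COLOR_RGB2BGR)[200:310,240:370]
cv2.imwrite("pics/s6.png",cv2.resize(i,None,fx=5,fy=5,interpolation=cv2.INTER_CUBIC))
E
```

```text
t 8.9 tip [-9.2 37.6 31.6] yaw [178.    -1.9  164.48] need mm [-4.1 -1.6 -1.1] F [-6.42  0.52 10.28]
wrist pad slope [-0.163 33.738] angle~ 0.313 or 0.299 3404
wrist pad slope [-0.127 34.903] angle~ 0.277 or 0.254 7028
tab x [-19.    3.1  10.4] 1269
plate front x [59.4] 631
side pad slope [-0.158 33.801] angle~ 0.308 or 0.296 51
side pad slope [-0.175 34.206] angle~ 0.325 or 0.281 81
tab x [-5.6  7.6 11.3] 56
plate front x [87.9] 164
jaw top z [34.6 44.4 47.3] 91
```

View pics/s6.png

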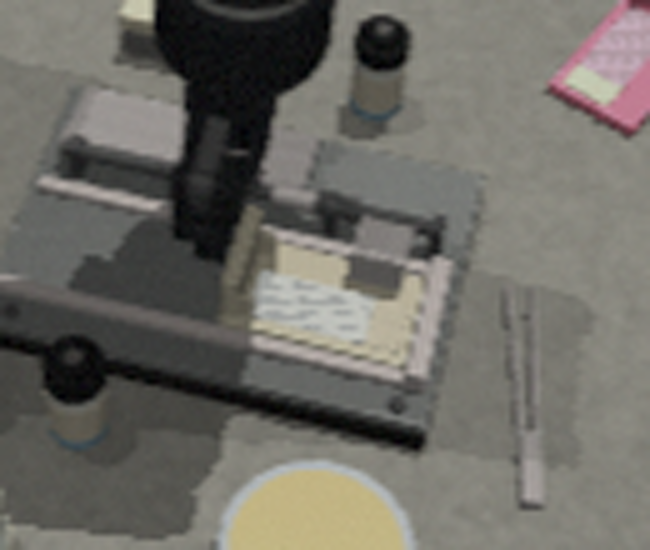

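Emit:
{"fn": "step_arm", "kwargs": {"steps": [[[-6,0,0],0],[[-7,0,0],0]]}}

```text
clock: 9.17
ee_pos: [0.587, -0.1252, 0.2008]
orientation: [178.0, -3.2, 164.4]
contact_force: [-15.3, 4.6, 16.7]
opening: 0.0567
```

```bash
python3 - <<'E'
from h import *
plan(-5,36,32.5);angle('wrist')
c=angle("side")
S=st(cloud(c));m=(c["depth"]>0)&(abs(S[...,1])<8)&(S[...,0]>75)&(S[...,0]<105)
o=np.argsort(S[m][:,0]);print(S[m][o].round(1).tolist())
E
```

```text
t 9.1667 tip [-9.3 37.5 31.2] yaw [178.    -3.23 164.37] need mm [-4.2 -1.5 -1.6] F [-15.28   4.58  16.67]
wrist pad slope [-0.185 33.174] angle~ 0.335 or 0.32 3301
wrist pad slope [-0.149 34.419] angle~ 0.299 or 0.272 7032
tab x [-18.6   3.2  10.4] 1283
plate front x [57.2] 607
side pad slope [-0.212 32.892] angle~ 0.362 or 0.331 55
side pad slope [-0.182 33.101] angle~ 0.332 or 0.323 79
tab x [-7.4  8.1 11.9] 56
plate front x [87.7] 165
jaw top z [ 37.1  45.4 479.9] 104
[[75.4, -2.2, 27.5], [75.9, -4.3, 26.8], [76.0, 5.6, 28.7], [76.5, -7.2, 27.3], [76.5, 3.9, 27.3], [77.0, 1.6, 26.7], [77.6, -2.0, 28.3], [78.2, 5.8, 29.3], [78.3, -6.1, 30.5], [78.7, 4.0, 28.0], [79.3, 0.9, 28.7], [79.7, -0.7, 27.2], [80.2, -3.0, 26.7], [80.9, -7.1, 29.0], [81.0, 3.0, 30.4], [81.5, 1.3, 29.0], [81.8, 1.3, 25.0], [82.5, -3.3, 28.0], [82.9, -5.3, 27.2], [83.0, 6.3, 26.4], [83.5, -7.8, 27.1], [83.5, 3.7, 26.3], [84.0, 1.4, 25.8], [84.6, -2.9, 28.3], [85.2, -5.4, 28.3], [85.2, 5.8, 28.0], [85.6, -7.7, 27.7], [85.7, 3.6, 27.5], [86.2, 1.4, 26.7], [86.8, -2.0, 28.0], [87.3, -3.9, 26.9], [87.8, -7.0, 27.7
[... 229 characters left out ...]
31.4], [93.4, -2.1, 30.8], [93.6, 7.7, 32.8], [94.0, -6.5, 33.5], [94.1, 6.2, 31.1], [94.4, -7.6, 31.4], [94.6, 3.0, 31.9], [95.1, 0.4, 31.9], [95.6, -2.8, 32.7], [96.1, -5.6, 33.1], [96.3, 6.2, 31.9], [96.8, 2.9, 32.9], [97.3, 0.7, 32.3], [97.7, -1.8, 32.2], [98.0, 7.9, 34.3], [98.2, -3.9, 31.4], [98.5, 6.2, 32.9], [98.7, -7.1, 32.3], [98.9, 3.9, 32.4], [99.4, 2.0, 31.3], [99.6, 6.2, 21.1], [99.9, -6.4, 19.4], [100.2, 2.9, 22.2], [100.6, 1.9, 19.6], [101.0, 0.7, 17.5], [101.5, -2.8, 18.9], [101.8, 7.1, 20.7], [102.0, -5.2, 18.6], [102.3, 5.3, 19.4], [102.8, 1.6, 21.0], [103.3, -0.1, 19.7], [103.8, -4.5, 22.4], [104.3, -7.0, 22.2], [104.5, 6.7, 18.2], [104.6, -5.7, 16.2], [104.8, 3.3, -1.8]]
```

Emit:
{"fn": "step_arm", "kwargs": {"steps": [[[3,0,0.2],0],[[4,0,0.2],0],[[4,0,0.2],0]]}}

```text
clock: 9.52
ee_pos: [0.5804, -0.123, 0.204]
orientation: [177.9, -2.5, 164.3]
contact_force: [3.2, -0.8, 4.3]
opening: 0.0568
```

```bash
python3 - <<'E'
from h import *
plan(-18,37,32.5);angle('wrist')
E
```

```text
t 9.5167 tip [-14.1  38.   34.3] yaw [177.9   -2.52 164.27] need mm [ 3.8 -1.1  1.9] F [ 3.22 -0.8   4.27]
wrist pad slope [-0.05  36.665] angle~ 0.2 or 0.186 3379
wrist pad slope [-2.2000e-02  3.7443e+01] angle~ 0.172 or 0.156 6596
tab x [-23.9   3.2  10.5] 1264
plate front x [56.5] 541
```

Emit:
{"fn": "step_arm", "kwargs": {"steps": [[[1,0,-1.5],0],[[1,0,-2],0],[[1,0,-3],0],[[1,0,-5],0],[[1,0,-8],0],[[1,0,-12],0],[[1,0,-15],0],[[1,0,-20],0],[[0,0,-25],0],[[0,0,-30],0],[[0,0,-30],0],[[0,0,-20],0],[[0,0,-5],0]]}}

```text
clock: 10.65
ee_pos: [0.5737, -0.1286, 0.3867]
orientation: [178.1, -3.5, 164.3]
contact_force: [1.5, 0.5, 0.1]
opening: 0.0564
```

```bash
python3 - <<'E'
from h import *
plan(-18,37,32.5);angle('wrist','w7.png')
c=angle("side");i=cv2.cvtColor(c["color"],cv2.COLOR_RGB2BGR)[200:310,240:370]
cv2.imwrite("pics/s7.png",cv2.resize(i,None,fx=5,fy=5,interpolation=cv2.INTER_CUBIC))
E
```

```text
t 10.65 tip [-22.   30.3 217.2] yaw [178.09  -3.52 164.27] need mm [-15.3   0.6 184.2] F [1.54 0.53 0.15]
wrist pad slope [1.7000e-02 3.8476e+01] angle~ 0.133 or 0.116 648
wrist pad slope [2.0000e-02 3.8459e+01] angle~ 0.13 or 0.117 2171
tab x [ 2.5  6.  10.6] 440
plate front x [89.] 1054
jaw top z [39.  40.9 42.7] 452
side pad slope [1.0000e-02 3.8115e+01] angle~ 0.14 or 0.13 63
side pad slope [2.5000e-02 3.8187e+01] angle~ 0.125 or 0.127 255
tab x [ 4.1  7.7 11.4] 55
plate front x [87.7] 162
jaw top z [32.2 40.1 42.2] 93
```

View pics/s7.png

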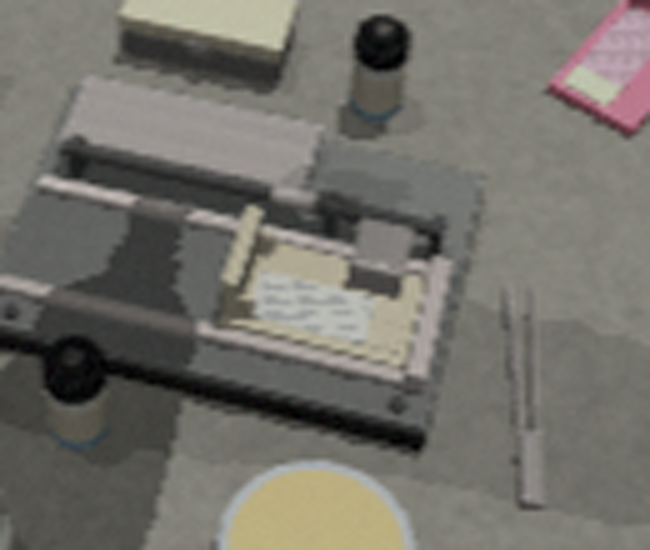

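View pics/w7.png

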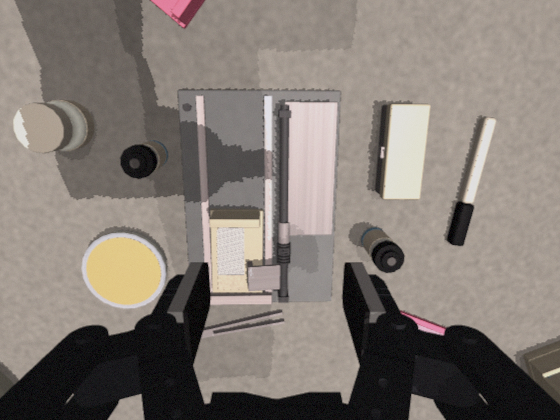

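In the side view (carrier front edge at about (410,350)) and the wrist view (tab at (236,215)), the carrier sits against the stop with the jaw down on it. The clip reads about 0.13, the arm is clear, and the bystanders look unmoved.

```bash
python3 -c "
from h import *
print(hand_in())"
```

```text
the job is handed in; nothing more can be done
None
```

The slide carrier is loaded and the job is handed in at about 10.7 s of the 58 s limit. `hand_in()` gives no verdict, so what follows rests on my own measurements.

**What I did:** With the gripper about 57 mm open, one fingertip pressed the clip's pad to about 0.29–0.32 rad. The other fingertip pushed the beige carrier by its tab until it stopped against the end stop. I then backed the pushing finger off about 5 mm, eased the pad up and lifted straight away.

**Last checks:**
- **Carrier home:** a firmer push, with about 15 N on the wrist, moved it no further. After release its tab had not shifted. Depth readings of the carrier's top ran up to the stop.
- **Clip:** it reads about 0.12–0.14 rad, as expected with the jaw resting on the carrier. I could not measure the jaw's force on the carrier.
- **Arm and bystanders:** the fingertips are about 217 mm above the table and touch nothing. The bystanders look unmoved in the images, but I did not re-measure their positions.

**What disagreed:**
- The final wrist-camera reading put the tab's rear face at 2.5 mm, against 4 mm when fully home. I took this as depth noise and calibration error, since the allowance is 2.5 mm.
- The tool drifted up to about 3.5° out of vertical during the moves, which I could not correct with the available steps.
- The first pad press reached only about 0.17 rad, so I pressed deeper before pushing.

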